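# Restart the tripped bench supply

## Task

Restart the bench supply on the metal control plate: push the popped-out round breaker plunger fully home, then press the far end of the mains rocker (the end away from the robot) fully down so that it is on, then press the large round start button well down and keep holding it down with the fingers; the program finishes while still holding it. Use only pressing: do not press the other breaker, which is already in, and do not push away or pick up the loose things lying around.

Things in the scene. Friction and masses are not known exactly. Their poses are not given: they have to be found in the camera images.
- mount_plate: dark bare steel plate 150 (x) x 340 (y) x 10 mm, fixed to the bench; origin at the centre of its underside, x points away from the robot (the plate is turned by up to 15 degrees), y along its length to the left. Four grey control modules (76 x 66 x 30 mm) stand on it in a row along y, 80 mm apart, in any order, each parallel to the plate; a 55 mm strip of plate is left in front of them.
- plunger_tripped (a joint): travel of the round breaker plunger that has popped out (m): about 0 out, 0.010 fully home. Black, 20 mm across, its flat top stands 54 to 57 mm above the bench when out, 47 mm when home. It slides straight down against about 3 N of friction and stays where it is pushed.
- tripped_top (a point): centre of the top of the popped-out plunger (moves with it)
- module_twin: module with the other, identical breaker plunger, which is already home (top 47 mm above the bench) and is not to be pressed; origin at the centre of the module's underside, the plunger is at its middle
- rocker (a joint): angle of the mains rocker (rad): about 0 off (end away from the robot raised), 0.40 on (that end fully down). It pivots about the module's y axis, its pivot over the module's middle 51 mm above the bench; needs about 0.04 N m (under 2 N at its end) and stays where it is left.
- rocker_far_end (a point): the point to press: on the upper face of the black 66 x 36 mm rocker plate, 26 mm from the pivot towards the end away from the robot (7 mm short of that end); about 61 mm above the bench when off, 50 mm when on. Moves with the rocker. A wide finger that reaches back over the pivot stops it short.
- start_key (a joint): travel of the start button (m): 0 up, 0.010 fully down. Spring button: starts to move at about 2 N, fully down at about 5 N, comes up when let go.
- start_top (a point): centre of the flat top of the start button, the large round black button 42 mm across; top 60 mm above the bench when up, 50 mm when down. Moves with it.
- module_start: module that carries the start button; origin at the centre of the module's underside (10 mm above the bench), the button is at its middle
- cap: red screw cap, 31 mm across, 12 mm high, standing on the front strip of the mounting plate; loose bystander, origin at the centre of its underside
- block_small: small wood offcut 24x34x18 mm on the front strip of the mounting plate; loose bystander, origin at the centre of its underside
- screwdriver: black-handled screwdriver, 160 mm long, 23 mm high, lying along the plate's front edge; loose bystander, origin at the centre of its underside
- block_beech: wood offcut 32x52x30 mm behind the plate; loose bystander, origin at the centre of its underside
- block_pine: wood offcut 26x44x22 mm behind the plate; loose bystander, origin at the centre of its underside
- pliers: pliers with red handles, 171 mm long, 12 mm high, lying behind the plate; loose bystander, origin at the centre of its underside

How it is judged:
By the outcome, as a careful person would: the job done as asked, in the order asked, and still so for the second after the job is handed in, while the arm keeps its last pose, push and grip.
It also fails if it takes over 43 s, if anything falls off the work surface, if the arm or the gripper's body presses on something with over 40 N, if the wrist force passes 120 N, or if a joint passes its speed limit or range.

## Robot

A 6-joint arm with a two-finger parallel gripper is mounted at the origin on a cart in front of the work surface, level with it; the furniture and walls round the work are solid. World frame = base frame: x ahead of the robot, y to its left, z up, the work surface at z = 0. Lengths are in m, angles in rad, forces in N, time in s.
With the tool pointing down it reaches from about 0.375 to 0.925 m from the base axis. Payload 5.7 kg.
Tool frame: the origin (TCP) lies midway between the tips of the shut fingers; the grasp point (between the pads) lies 19 mm behind it; z points along the fingers, y is the line along which they close (so a half turn about z gives the same grasp; the last joint's range is limited). The gripper opens to 88 mm and grips with 3 to 60 N. Pads are 20 mm wide; open, the fingers measure 115 mm over their backs; the gripper's body (75 mm by 178 mm) begins 61 mm behind the grasp point.
Start: joints at [1.014, 0.359, 1.51, -0, 1.272, -0.115], TCP at [0.257, 0.542, 0.223] pointing down, gripper open.
Joint ranges: [-2.97, 2.97], [-1.01, 2.36], [0.21, 2.38], [-0.96, 4.11], [0.2, 2.71], [-2.98, 2.98]. Speed limits (rad/s): [2.39, 2.39, 3.14, 3.14, 3.14, 3.14].

## Interface

Orientations are given as a unit quaternion [x, y, z, w].
In Python, from bench import arm, cams gives the robot as it stands. The module is installed in compiled form; this text tells all that it offers.
- The arm moves only by the shell command python3 -m handwheel 'ROWS' [FORCE]. ROWS is JSON, one flat list of numbers, 7 for each row, row after row: the shift along the tool's x, y, z in cm, then the turn, a rotation vector about the tool's x, y, z in degrees, then the finger opening in cm, from 0 to 8.78. A call has 1 to 12 rows; each row is the pose to reach, as a shift and turn from the pose commanded when the call began, along the tool's axes at that moment; what a row does not reach only later rows make up. A row lasts 1/8 s, in which the tool goes at most 62.5 mm and 10.7 degrees, less where a joint would pass 70% of its speed; a pose out of reach is approached as far as the arm can. A call with a gripper value outside its range is refused whole. The fingers move at their own pace and stop on an object; FORCE is the grip in N (left out, the last holds). Time passes only in rows, so rows that repeat a pose let the fingers close. It gives the time, the measured TCP pose, the force, the opening and the grip force at its end, in the units of the state.
- arm.get_state(): the state, without advancing time (a new reading comes with each control period).
- cams.capture(name): name is "side" or "top" or "wrist"; returns a dict with "img" (480x640x3 uint8, red, green, blue), "range_z" (480x640 float32, m along the optical axis (not along the pixel's ray), 0 where there is no reading), "fx", "fy", "cx", "cy" (pixels), "position" and "orientation" of the camera in the world. Camera axes: x right, y down, z forward; pixel columns grow to the right and rows downward; lengths in m; the calibration is good to about 2 mm. A picture is of the moment at which its call begins.
- arm.finish_job(): hands the job in; it is judged then, once.
The state is a dict: "clock": time; "q": joint angles; "joint_vel": joint speeds; "tau": joint torques, N m; "ee_pos": TCP position; "orientation": TCP orientation; "force": force on the tool from outside, world axes, zero at the start; "wrist_torque": the same for the moment, N m; "finger_gap": finger opening in m; "gripper_force": force on a finger pad.
Only numpy, scipy, OpenCV 4.12 (cv2) and the standard library are available. Lean on these libraries where they do the work, as an engineer would, in place of code of your own. Each camera call takes 0.05 s, during which the arm holds its last target. There are 200 camera calls.

## Working session

There is one attempt and no reset: what is moved stays moved. The work goes in short steps, Python scripts to look and compute and a shell command to move; the robot and the scene stay as the last step left them, time stands still between calls to the robot, and variables do not carry over. Pictures are saved under pics/ and viewed, at most 10 in all, crops included, and the job is handed in when it is done.

```bash
mkdir -p pics
cat > h.py <<'E'
import numpy as np, cv2
from scipy.spatial.transform import Rotation as R
from bench import arm, cams
def cap(n):
    c=cams.capture(n); c['Rm']=R.from_quat(c['orientation']).as_matrix(); c['p']=np.array(c['position']); return c
def cloud(c):
    v,u=np.mgrid[:480,:640]; z=c['range_z']
    P=np.stack([(u-c['cx'])/c['fx']*z,(v-c['cy'])/c['fy']*z,z],-1)@c['Rm'].T+c['p']
    P[z==0]=np.nan; return P
def ray(c,u,v,h):
    d=c['Rm']@np.array([(u-c['cx'])/c['fx'],(v-c['cy'])/c['fy'],1]); return c['p']+d*(h-c['p'][2])/d[2]
E
python3 - <<'E'
from h import *
for n in ('top','side'):
    c=cap(n); cv2.imwrite(f'pics/{n}0.png',c['img'][:,:,::-1]); np.savez(f'{n}0.npz',**c); print(n,c['p'],c['fx'],c['Rm'].round(2).tolist())
s=arm.get_state(); print(s)
E
```

```text
top [0.49290863 0.16574101 0.95471107] 566.6762420603197 [[0.02, -1.0, 0.05], [-1.0, -0.02, 0.0], [-0.0, -0.05, -1.0]]
side [ 0.09289222 -0.49337429  0.65874584] 602.5818321793959 [[0.82, -0.33, 0.47], [-0.57, -0.49, 0.66], [0.02, -0.81, -0.59]]
{'clock': 0.1, 'q': array([ 1.01392790e+00,  3.59450542e-01,  1.51132517e+00, -1.52115808e-05,
        1.27252795e+00, -1.15075314e-01]), 'joint_vel': array([ 0.00016638, -0.00016332, -0.00192961, -0.00060719,  0.0004626 ,
       -0.00025915]), 'tau': array([ 7.75820881e-04, -5.16348124e+01, -2.71410906e+01,  6.78747450e-02,
        2.75289622e-02, -8.73794852e-05]), 'ee_pos': array([0.25619588, 0.54184745, 0.22188284]), 'orientation': array([ 2.19102217e-01,  9.75701536e-01, -8.10067943e-04, -2.75186272e-04]), 'force': array([-0.57093858,  0.34911578, -0.03723874]), 'wrist_torque': array([0.03324159, 0.04382808, 0.00686933]), 'gripper_force': 0.0, 'finger_gap': 0.08771762765465092}
```

View pics/top0.png

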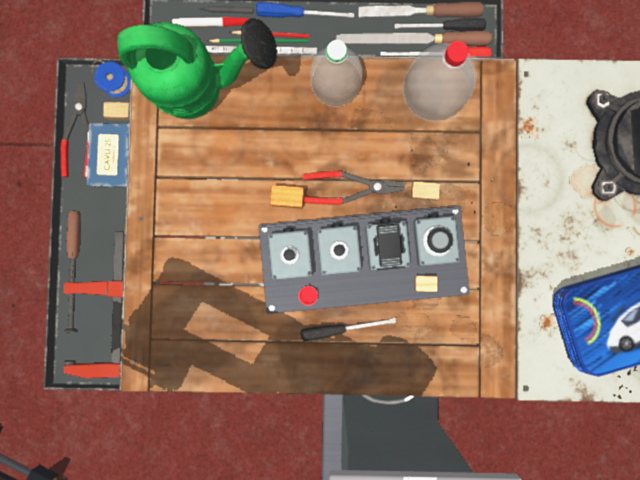

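View pics/side0.png

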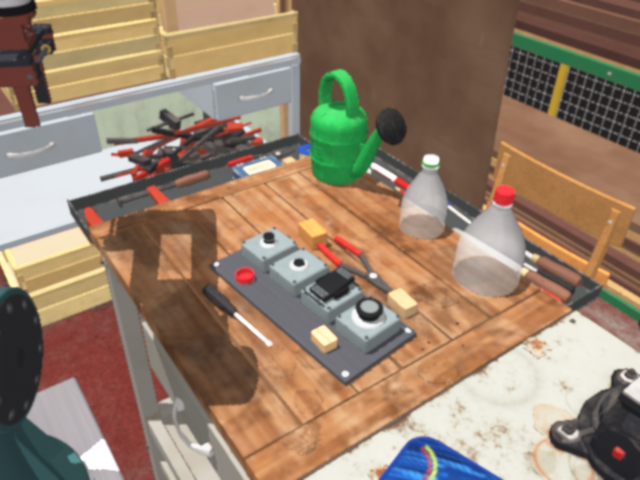

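The top view shows breakers at about (290,254) and (339,250), the rocker at (389,243) and the start button at (439,240). The cap is at (308,295), the small block at (427,283), and the pliers and two offcuts lie behind the plate. Next I measure heights and positions.

Run:
```python
from h import *
c=dict(np.load('top0.npz')); P=cloud(c); g=cv2.cvtColor(c['img'],cv2.COLOR_RGB2GRAY)
for n,(u,v),h in (('A',(290,254),.05),('B',(339,250),.05),('rock',(389,243),.052),('start',(439,240),.06)):
    w=24; sub=g[v-w:v+w,u-w:u+w]; Z=P[v-w:v+w,u-w:u+w,2]
    m=(sub<70).astype(np.uint8)
    k,l,s,ce=cv2.connectedComponentsWithStats(m)
    j=[i for i in range(1,k) if s[i,4]>25 and np.linalg.norm(ce[i]-w)<15]
    for i in j:
        q=ce[i]+[u-w,v-w]; print(n,q.round(1),s[i].tolist(),ray(c,*q,h).round(4),'z',np.nanpercentile(Z[l==i],[10,50,90]).round(4))
    print('  high z centroid', [ (t,int((Z>t).sum())) for t in (.045,.05,.053,.056,.06)], 'module z',np.nanmedian(Z).round(4))
    ZZ=P[v-8:v+9:2,u-8:u+9:2,2]; print((ZZ*1000).round(0))
# plate corner screws & side view
cs=[(265,230),(456,211),(464,290),(271,309)]
X=np.array([ray(c,*q,.01) for q in cs]); print(X.round(3))
d=X[0]-X[1]; e=X[3]-X[2]; print('yaw',[np.degrees(np.arctan2(-t[0],t[1])) for t in (d,e)])
big=np.hstack([cv2.resize(c['img'][200:320,250:480,::-1],None,fx=3.4,fy=3.4,interpolation=2)])
s=dict(np.load('side0.npz'))
b2=cv2.resize(s['img'][220:390,200:425,::-1],(782,591),interpolation=2)
cv2.imwrite('pics/topz.png',big); cv2.imwrite('pics/sidez.png',b2)
```

```text
high z centroid [(0.045, 138), (0.05, 128), (0.053, 116), (0.056, 78), (0.06, 2)] module z 0.0394
[[40. 40. 40. 45. 43. 44. 37. 40. 40.]
 [42. 42. 47. 43. 51. 42. 43. 42. 39.]
 [43. 43. 55. 58. 55. 55. 45. 45. 37.]
 [45. 58. 57. 62. 56. 59. 58. 43. 42.]
 [43. 56. 56. 57. 59. 56. 57. 44. 41.]
 [42. 56. 59. 54. 55. 55. 58. 41. 45.]
 [46. 56. 57. 55. 58. 58. 52. 45. 41.]
 [38. 44. 43. 54. 58. 44. 45. 43. 39.]
 [37. 43. 42. 43. 45. nan 39. 42. 40.]]
  high z centroid [(0.045, 113), (0.05, 1), (0.053, 0), (0.056, 0), (0.06, 0)] module z 0.0395
[[38. 43. 43. 45. 42. 43. 45. 38. 41.]
 [40. 45. 43. 46. 44. 45. 43. 44. 41.]
 [41. 42. 46. 48. 48. 46. 49. 44. 42.]
 [40. 43. 47. 46. 48. 48. 47. 45. 44.]
 [41. 48. 45. 48. 47. 43. 45. 41. 45.]
 [41. 44. 46. 46. 46. 49. 48. 44. 44.]
 [44. 41. 46. 47. 47. 46. 46. 44. 40.]
 [40. 44. 46. 42. 42. 43. 43. 39. 41.]
 [39. 38. 40. 43. 42. 44. 43. 38. 39.]]
rock [400.4 244.7] [32, 16, 7, 22, 67] [0.5294 0.0526 0.052 ] z [0.0455 0.053  0.0565]
rock [376.4 247.7] [9, 19, 6, 17, 43] [0.5241 0.0907 0.052 ] z [0.0478 0.0531 0.0551]
  high z centroid [(0.045, 105
[... 436 characters left out ...]
.9 238.9] [13, 12, 24, 24, 155] [ 0.5395 -0.0086  0.06  ] z [0.0581 0.0601 0.0619]
  high z centroid [(0.045, 600), (0.05, 541), (0.053, 541), (0.056, 536), (0.06, 291)] module z 0.0405
[[60. 59. 61. 59. 61. 62. 59. 61. 60.]
 [61. 62. 61. 59. 63. 59. 59. 62. 62.]
 [58. 61. 62. 63. 62. 60. 64. 59. 63.]
 [60. 58. 60. 62. 60. 59. 63. 61. 62.]
 [61. 62. 58. 63. 58. 61. 61. 62. 61.]
 [62. 60. 62. 59. 60. 62. 61. 58. 60.]
 [58. 62. 58. 60. 60. 56. 61. 59. 60.]
 [58. 61. 62. 66. 59. 61. 60. 59. 58.]
 [61. 61. 59. 62. 62. 60. 61. 61. 61.]]
[[ 0.552  0.274  0.01 ]
 [ 0.589 -0.045  0.01 ]
 [ 0.458 -0.059  0.01 ]
 [ 0.421  0.261  0.01 ]]
yaw [np.float64(6.70953428633278), np.float64(6.623024187551714)]
```

View pics/topz.png

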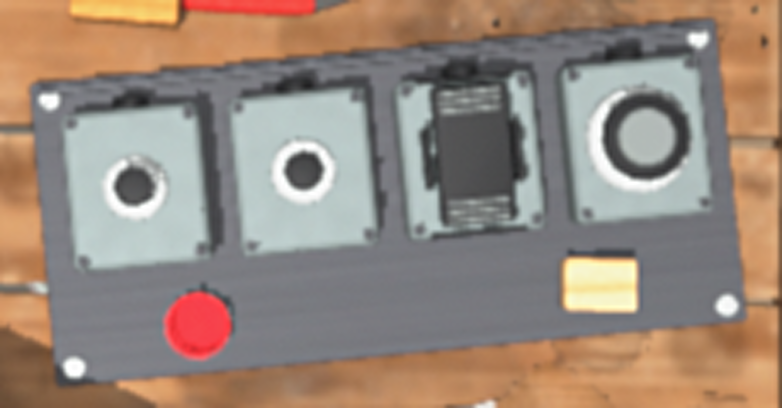

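View pics/sidez.png

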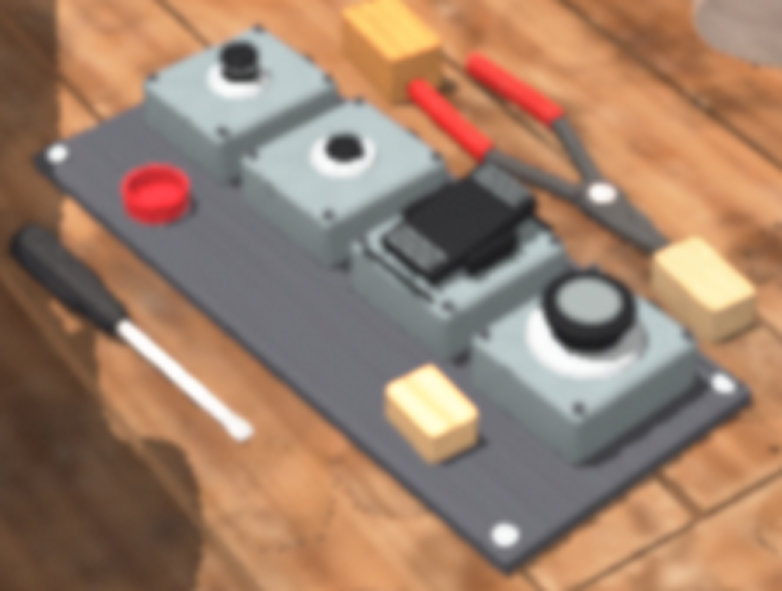

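Breaker A (left, about (290,254)) is the tripped one: depth puts its top at ~57 mm against ~47 mm for the twin. The side crop agrees, and shows the rocker's far end raised. Next come precise centres from both views, checked against the 80 mm pitch.

```bash
cat >> h.py <<'E'
yaw=np.radians(6.67); px=np.array([np.cos(yaw),np.sin(yaw),0]); py=np.array([-np.sin(yaw),np.cos(yaw),0])
def goto(t):  # shift in tool axes (cm) and turn (deg) from measured pose to TCP target t, tool x = -plate x, down
    s=arm.get_state(); Q=R.from_quat(s['orientation'])
    T=R.from_matrix(np.column_stack([-px,py,[0,0,-1]]))
    print(round(s['clock'],2),'shift',(Q.inv().apply(np.array(t)-s['ee_pos'])*100).round(2),'turn',(Q.inv()*T).as_rotvec(degrees=True).round(2))
E
python3 - <<'E'
from h import *
for n in ('top','side'):
    c=dict(np.load(n+'0.npz')); P=cloud(c); g=cv2.cvtColor(c['img'],cv2.COLOR_RGB2GRAY)
    for nm,ap,h,lo,r in (('A',(.518,.168),.056,.051,.016),('B',(.527,.131),.047,.044,.016),('S',(.5395,-.0086),.06,.054,.03)):
        if nm=='A': ap=ray(dict(np.load('top0.npz')),290,254,.056)[:2]
        if nm=='B': ap=ray(dict(np.load('top0.npz')),339,250,.047)[:2]
        D=np.hypot(P[...,0]-ap[0],P[...,1]-ap[1])
        m=(D<r)&(P[...,2]>lo)&((g<120)|(nm=='S'))
        q=P[m]; v,u=np.nonzero(m)
        print(n,nm,m.sum(),'cloud mean',q.mean(0).round(4),'mid',((np.percentile(q,3,0)+np.percentile(q,97,0))/2).round(4),'raycent',ray(c,u.mean(),v.mean(),h).round(4))
    # rocker: dark pixels above 50 mm
    ap=np.array([.527,.072]); D=np.abs(P[...,:2]-ap).max(-1); m=(D<.045)&(P[...,2]>.045)&(g<110)
    k,l,s,ce=cv2.connectedComponentsWithStats(m.astype(np.uint8)); i=1+s[1:,4].argmax(); q=P[l==i]
    a=q@px; b=q@py
    print(n,'rocker',s[i,4],'x',np.percentile(a,[2,98]).round(4),'y',np.percentile(b,[2,98]).round(4),'mean',q.mean(0).round(4),'slope',np.polyfit(a,q[:,2],1).round(3))
    # grey module tops: plate-frame centre of z 0.038-0.042
    hs=cv2.cvtColor(c['img'],cv2.COLOR_RGB2HSV)
X=np.array([[.552,.274],[.589,-.045],[.458,-.059],[.421,.261]]); print('plate centre',X.mean(0))
goto([.5,.16,.15])
E
```

```text
top A 96 cloud mean [0.511  0.2294 0.0568] mid [0.5108 0.2295 0.0566] raycent [0.511  0.2295 0.056 ]
top B 85 cloud mean [0.5201 0.1505 0.047 ] mid [0.5202 0.1506 0.0471] raycent [0.5201 0.1505 0.047 ]
top S 541 cloud mean [ 0.5381 -0.0081  0.0601] mid [ 0.5383 -0.0081  0.06  ] raycent [ 0.5381 -0.0081  0.06  ]
top rocker 791 x [0.5076 0.5651] y [-0.0126  0.0315] mean [0.5296 0.0714 0.055 ] slope [ 0.142 -0.021]
side A 72 cloud mean [0.5111 0.2263 0.0543] mid [0.511  0.2264 0.0544] raycent [0.5099 0.2242 0.056 ]
side B 58 cloud mean [0.5205 0.1475 0.0456] mid [0.5204 0.1473 0.0458] raycent [0.5195 0.146  0.047 ]
side S 474 cloud mean [ 0.538  -0.0126  0.0582] mid [ 0.5383 -0.012   0.0576] raycent [ 0.5366 -0.0141  0.06  ]
side rocker 764 x [0.5023 0.5626] y [-0.0171  0.028 ] mean [0.5293 0.0643 0.0525] slope [ 0.156 -0.031]
plate centre [0.505   0.10775]
0.1 shift [-38.37 -24.08   7.22] turn [ -0.09  -0.04 -31.98]
```

Both views agree to 3 mm. From the top view the pitches are 79.5 and 159.6 mm, which matches. I'm moving above the tripped plunger with the fingers shut.

```bash
python3 -m handwheel '[-36.4,-17.4,10,0,0,-32,0,-36.4,-17.4,10,0,0,-32,0,-36.4,-17.4,10,0,0,-32,0,-36.4,-17.4,10,0,0,-32,0,-36.4,-17.4,10,0,0,-32,0,-36.4,-17.4,10,0,0,-32,0,-36.4,-17.4,10,0,0,-32,0,-36.4,-17.4,10,0,0,-32,0,-36.4,-17.4,10,0,0,-32,0,-36.4,-17.4,10,0,0,-32,0,-36.4,-17.4,10,0,0,-32,0,-36.4,-17.4,10,0,0,-32,0]' 10
python3 - <<'E'
from h import *
goto([.511,.2285,.065]); c=cap('top'); s=cap('side')
cv2.imwrite('pics/m1.png',np.hstack([cv2.resize(c['img'][180:320,240:430,::-1],(400,295)),cv2.resize(s['img'][140:330,180:440,::-1],(400,295))]))
E
```

```text
clock: 1.6
ee_pos: [0.5108, 0.2302, 0.1229]
orientation: [-0.059, 0.998, 0.0, 0.0]
force: [-0.9, -0.1, -0.8]
finger_gap: 0.0007
gripper_force: 0.0
1.6 shift [-0.   -0.17  5.79] turn [0.   0.02 0.09]
```

View pics/m1.png

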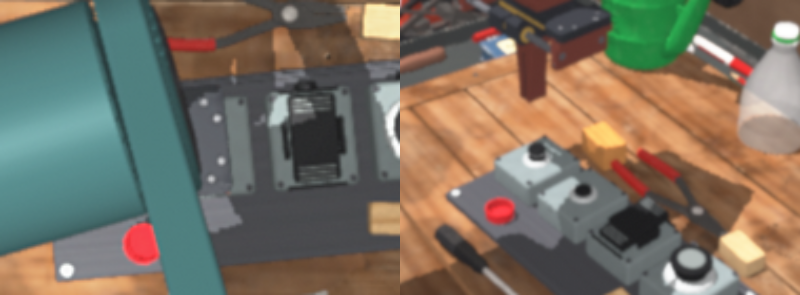

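The fingers are shut and right above the popped plunger, and the neighbours are clear. Descending and pressing.

```bash
python3 -m handwheel '[0,-0.15,3,0,0,0,0,0,-0.15,5.5,0,0,0,0,0,-0.15,6.6,0,0,0,0,0,-0.15,7,0,0,0,0,0,-0.15,7.3,0,0,0,0,0,-0.15,7.5,0,0,0,0,0,-0.15,7.6,0,0,0,0,0,-0.15,7.6,0,0,0,0]'
```

```text
clock: 2.7
ee_pos: [0.5116, 0.228, 0.0473]
orientation: [-0.058, 0.998, 0.0, 0.0]
force: [-2.5, -0.4, 6.1]
finger_gap: 0.0005
gripper_force: 3.0
```

```bash
python3 -m handwheel '[0,0,0.1,0,0,0,0,0,0,0.2,0,0,0,0,0,0,0.3,0,0,0,0,0,0,0.3,0,0,0,0]'
```

```text
clock: 3.2
ee_pos: [0.5117, 0.2281, 0.0469]
orientation: [-0.058, 0.998, 0.0, 0.001]
force: [-9.6, -2.5, 32.5]
finger_gap: 0.0005
gripper_force: 16.0
```

The plunger hit a hard stop at 46.9 mm, so it is home. Now up and towards the rocker's far end.

```bash
python3 -m handwheel '[0,0,-3,0,0,0,0,0,0,-6,0,0,0,0,0,0,-6,0,0,0,0,0,0,-6,0,0,0,0]'
python3 - <<'E'
from h import *
c=cap('side'); P=cloud(c); g=cv2.cvtColor(c['img'],cv2.COLOR_RGB2GRAY)
for ap in ((.511,.227),(.5203,.148)):
    m=(np.hypot(P[...,0]-ap[0],P[...,1]-ap[1])<.012)&(P[...,2]>.042)&(P[...,2]<.07)&(g<90); print('plunger z side',m.sum(),np.nanpercentile(P[m][:,2],[50,90]).round(4))
goto([.555,.0735,.10])
E
```

```text
clock: 3.7
ee_pos: [0.5114, 0.2279, 0.1033]
orientation: [-0.058, 0.998, -0.0, 0.0]
force: [0.3, -0.3, -0.0]
finger_gap: 0.0008
gripper_force: 0.0
plunger z side 48 [0.0449 0.0465]
plunger z side 69 [0.0451 0.0465]
3.75 shift [ -2.58 -15.84   0.28] turn [-0.02 -0.06  0.01]
```

```bash
python3 -m handwheel '[-1.4,-8,0,0,0,0,0,-2.7,-15.9,0.3,0,0,0,0,-2.7,-15.9,0.3,0,0,0,0,-2.7,-15.9,0.3,0,0,0,0,-2.7,-15.9,0.3,0,0,0,0,-2.7,-15.9,0.3,0,0,0,0]'
python3 - <<'E'
from h import *
goto([.556,.0735,.052])
c=cap('side'); cv2.imwrite('pics/m2.png',cv2.resize(c['img'][200:380,220:460,::-1],(640,480)))
E
```

```text
clock: 4.5
ee_pos: [0.5559, 0.0744, 0.1002]
orientation: [-0.059, 0.998, 0.0, -0.001]
force: [0.3, -0.3, -0.0]
finger_gap: 0.0007
gripper_force: 0.0
4.5 shift [-0.   -0.09  4.82] turn [ 0.02 -0.06  0.09]
```

View pics/m2.png

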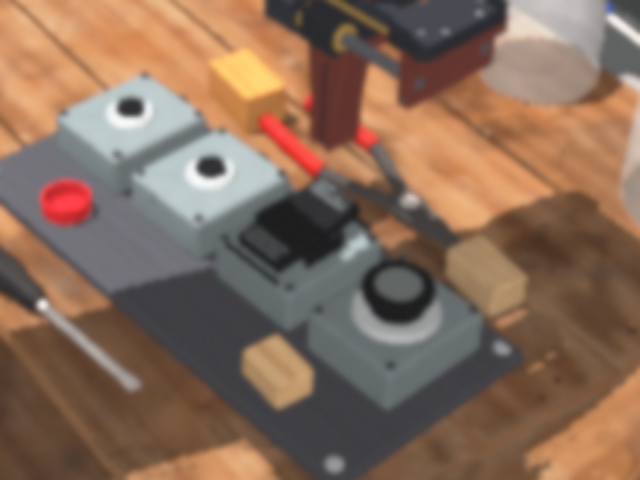

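The fingers hang above the rocker's raised far end (about (335,185)). Plunger A at (130,105) now looks as low as the twin. Pressing the rocker.

```bash
python3 -m handwheel '[0,-0.1,2.5,0,0,0,0,0,-0.1,3.5,0,0,0,0,0,-0.1,4,0,0,0,0,0,-0.1,4.4,0,0,0,0,0,-0.1,4.7,0,0,0,0,0,-0.1,4.9,0,0,0,0,0,-0.1,5,0,0,0,0,0,-0.1,5,0,0,0,0]'
```

```text
clock: 5.55
ee_pos: [0.5578, 0.0724, 0.0519]
orientation: [-0.058, 0.998, 0.0, 0.001]
force: [-2.0, 2.8, 10.3]
finger_gap: 0.0006
gripper_force: 4.9
```

```bash
python3 -m handwheel '[0,0,0.1,0,0,0,0,0,0,0.2,0,0,0,0,0,0,0.2,0,0,0,0]'
```

```text
clock: 5.92
ee_pos: [0.5579, 0.0724, 0.0514]
orientation: [-0.058, 0.998, 0.0, 0.001]
force: [-5.5, 2.5, 24.9]
finger_gap: 0.0005
gripper_force: 11.7
```

It reached a hard stop at about the expected height. I'll retract, move above the start button and check the rocker's slope.

```bash
python3 -m handwheel '[0,0,-3,0,0,0,0,0,0,-5,0,0,0,0,0,-4,-5,0,0,0,0,1,-8,-5,0,0,0,0,1,-8,-5,0,0,0,0,1,-8,-5,0,0,0,0]'
python3 - <<'E'
from h import *
c=cap('side'); P=cloud(c); g=cv2.cvtColor(c['img'],cv2.COLOR_RGB2GRAY)
D=np.abs(P[...,:2]-[.529,.067]); m=(abs((P[...,:2]-[.529,.067])@px[:2])<.034)&(abs((P[...,:2]-[.529,.067])@py[:2])<.015)&(P[...,2]>.043)&(P[...,2]<.07)
q=P[m]; print('slope',m.sum(),np.polyfit(q@px,q[:,2],1))
goto([.538,-.0095,.052])
cv2.imwrite('pics/m3.png',cv2.resize(c['img'][200:380,220:460,::-1],(640,480)))
E
```

```text
clock: 6.68
ee_pos: [0.5559, -0.0084, 0.0986]
orientation: [-0.058, 0.998, 0.0, -0.0]
force: [-0.2, -0.0, 0.3]
finger_gap: 0.0004
gripper_force: 0.0
slope 546 [-0.12686663  0.12104343]
6.72 shift [1.81 0.05 4.66] turn [ 0.01 -0.02  0.02]
```

View pics/m3.png

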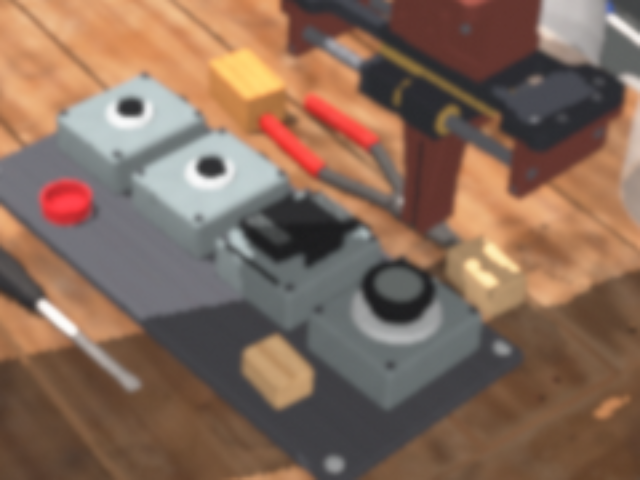

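The rocker at (305,228) now tilts down at its far end; the fingers are at (430,200), behind the start button. I'll quantify the tilt before going on.

Run:
```python
from h import *
for nm,c in (('before',dict(np.load('side0.npz'))),('after',cap('side'))):
    P=cloud(c); g=cv2.cvtColor(c['img'],cv2.COLOR_RGB2GRAY); d=P[...,:2]-[.529,.067]; a=d@px[:2]; b=d@py[:2]
    print(nm,[(lo,np.round(np.nanmedian(P[...,2][(abs(a-lo/1000)<.003)&(abs(b)<.010)]),4)) for lo in (-26,-18,-10,0,10,18,24)])
```

```text
before [(-26, np.float64(0.0491)), (-18, np.float64(0.0504)), (-10, np.float64(0.0516)), (0, np.float64(0.0536)), (10, np.float64(0.0553)), (18, np.float64(0.0567)), (24, np.float64(0.0579))]
after [(-26, np.float64(0.0487)), (-18, np.float64(0.0602)), (-10, np.float64(0.193)), (0, np.float64(0.1964)), (10, np.float64(0.1915)), (18, np.float64(0.1858)), (24, np.float64(0.1819))]
```

Run:
```python
from h import *
c=cap('side'); P=cloud(c); d=P[...,:2]-[.529,.067]; a=d@px[:2]; b=d@py[:2]
print([(lo,np.round(np.nanmedian(P[...,2][(abs(a-lo/1000)<.003)&(abs(b)<.010)&(P[...,2]<.07)]),4)) for lo in (-26,-18,-10,0,10,18,24)])
```

```text
[(-26, np.float64(0.0477)), (-18, np.float64(0.0578)), (-10, np.float64(0.0561)), (0, np.float64(0.0543)), (10, np.float64(0.0523)), (18, np.float64(0.0508)), (24, np.float64(0.0498))]
```

```bash
python3 -m handwheel '[1.8,0,0,0,0,0,0,1.8,0,2,0,0,0,0,1.8,0,3.5,0,0,0,0,1.8,0,4,0,0,0,0,1.8,0,4.5,0,0,0,0,1.8,0,4.8,0,0,0,0,1.8,0,5,0,0,0,0,1.8,0,5.1,0,0,0,0,1.8,0,5.1,0,0,0,0]'
```

```text
clock: 7.95
ee_pos: [0.5381, -0.0102, 0.0499]
orientation: [-0.058, 0.998, 0.0, 0.0]
force: [-8.4, 3.0, 26.0]
finger_gap: 0.0006
gripper_force: 13.0
```

The rocker slope went from +0.18 to about -0.19, so it is fully on. The start button is at its stop at 49.9 mm. I'll ease the push slightly, check it stays steady, and hand in.

```bash
python3 -m handwheel '[0,0,-0.08,0,0,0,0,0,0,-0.08,0,0,0,0,0,0,-0.08,0,0,0,0,0,0,-0.08,0,0,0,0]' && python3 -c "
from bench import arm
s=arm.get_state(); print(s['ee_pos'],s['force'])
if s['ee_pos'][2]<.0512 and s['force'][2]>8: print(arm.finish_job())"
```

```text
clock: 8.45
ee_pos: [0.5381, -0.0101, 0.0501]
orientation: [-0.058, 0.998, 0.0, 0.0]
force: [-6.0, 3.3, 18.6]
finger_gap: 0.0003
gripper_force: 9.4
[ 0.53812279 -0.01012918  0.0501078 ] [-5.98153093  3.32123274 18.56261151]
the job is handed in; nothing more can be done
None
```

The job is handed in at about 8.5 s: the popped breaker is home, the rocker is fully on, and the fingers are still holding the start button fully down (tip at 50.1 mm, about 19 N); the other breaker and the loose things were not touched.

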